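# Set the camera slide to its focus mark from behind, with the slack taken up

### The job

The small camera on the slide rail stands past its focus mark, too near the white drive enclosure it photographs. Take the upright grip on the camera's carriage, draw the carriage back until its pointer is about 3 cm short of the cone-shaped mark (not the round stud), then come up to the cone moving forward only and stop with the pointer level with its tip, to within 1 cm and without pushing on past it. Let go there, leaving the grip against the forward end of its slot so that the slack stays taken up, and leave the white enclosure where it stands.

Things in the scene. Friction and masses are not known exactly. Their poses are not given: they have to be found in the camera images.
- grip_center (a point): Upright black grip on the carriage, 22 mm along travel x 26 x 66 high; point 19 mm under its top, 90 mm above the table. Stop lugs (top 52 mm) before and behind it. It slides loose (<1 N) in a 24 mm slot; only at a slot end does it take the carriage along (4 N): y offset from the pointer -12 mm at the backward end, +12 mm at the forward end. Pinch from above, fingers along travel.
- pointer (a point): Tip of the steel pointer of the sliding carriage (aluminium, 140 x 70 mm, carries the black camera), on its side away from the robot, 142 mm from the grip, 29 mm above the table. y axis: forward along the rail (where the lens looks, to the robot's left, up to 20 deg askew); z up. Starts 50 to 200 mm forward of the cone, grip in the back half of its slot; can be drawn back 70 mm short of the cone.
- set_mark (a point): Tip of the set mark: an aluminium cone, 36 mm long and 24 mm across its base, lying on the dark ledge along the rail's side away from the robot, tip towards the rail, 29 mm above the table, 3 mm off the pointer's line of travel; axes as the pointer's. Fixed. The other mark, an upright round stud 24 mm across, at least 50 mm away, is not meant; either may be the forward one.
- enclosure: White plastic drive enclosure, 125 by 32 by 85 mm high, loose, standing on its long edge beyond the forward end of the rail. Origin at the centre of its underside, x along its length. To be left alone.

How it is judged:
By the outcome, as a careful person would: the job done as asked, in the order asked, and still so for the second after the job is handed in, with the robot touching nothing.
It also fails if it takes over 40 s, if anything falls off the work surface, if the arm or the gripper's body presses on something with over 40 N, if the wrist force passes 120 N, or if a joint passes its speed limit or range.

### The arm

A 6-joint arm with a two-finger parallel gripper is mounted at the origin on the work surface. World frame = base frame: x ahead of the robot, y to its left, z up, the work surface at z = 0. Lengths are in mm, angles in rad, forces in N, time in s.
With the tool pointing down it reaches from about 400 to 925 mm from the base axis. Payload 12.5 kg.
Tool frame: the origin (TCP) lies at the very end of the fingers, on their centre line; the grasp point (between the pads) lies grip_depth behind it (grip_depth is the distance from the TCP to the grasp point, in mm); z points along the fingers, y is the line along which they close (so a half turn about z gives the same grasp; the last joint's range is limited). The gripper opens to 95 mm and grips with 3 to 60 N. Pads are 20 mm wide; open, the fingers measure 119 mm over their backs; the gripper's body (75 mm by 180 mm) begins 59 mm behind the grasp point.
Start: joints at [1, 0.491, 1.559, -0, 1.092, -0.106], TCP at [280.14, 558.72, 214.661] pointing down, gripper open.
Joint ranges: [-3.1, 3.1], [-0.84, 2.19], [0.05, 2.79], [-1.13, 4.28], [0.06, 2.93], [-2.69, 2.69]. Speed limits (rad/s): [2.22, 2.22, 2.79, 3.14, 3.14, 3.14].

### API

Orientations are given as [roll, pitch, yaw] about the fixed x, y, z axes, in that order (R = Rz(yaw) Ry(pitch) Rx(roll)).
In Python, from cell import state, read_camera, job_done, grip_depth gives the robot as it stands.
- The arm moves only by the tool drive_tool, never from a script. Its argument "targets" is a list of rows, each an object with "jaw": the opening, from 0 (shut) to 1 (fully open); "travel": the shift along the tool's x, y, z in m, a list of three; "twist": the turn about the tool's z in rad. In form: [{"jaw": jaw, "travel": [tx, ty, tz], "twist": twist}, ...]. A call has 1 to 8 rows; each row is the pose to reach, as a shift and turn from the pose commanded when the call began, along the tool's axes at that moment; what a row does not reach only later rows make up. A row lasts 1/12 s, in which the tool goes at most 41.7 mm and 7.16 degrees, less where a joint would pass 70% of its speed; a pose out of reach is approached as far as the arm can. A call with a gripper value outside its range is refused whole. The fingers move at their own pace and stop on an object; the grip force is fixed at half the most. Time passes only in rows, so rows that repeat a pose let the fingers close. It gives the time, the measured TCP pose, the force, the opening and the grip force at its end, in the units of the state.
- state(): the state, without advancing time (a new reading comes with each control period).
- read_camera(name): name is "scene" or "top" or "wrist"; returns a dict with "frame" (480x640x3 uint8, red, green, blue), "fx", "fy", "cx", "cy" (pixels), "R" (3x3) and "t" (3): a world point X has camera coordinates R X + t. Camera axes: x right, y down, z forward; pixel columns grow to the right and rows downward; lengths in mm; the calibration is good to about 2 mm. A picture is of the moment at which its call begins. There is no depth.
- job_done(): hands the job in; it is judged then, once.
The state is a dict: "t": time; "joints": joint angles; "qvel": joint speeds; "tau": joint torques, N m; "eef_pos": TCP position; "tcp_rot": TCP orientation; "ft_force": force on the tool from outside, world axes, zero at the start; "moment": the same for the moment, N m; "opening": opening from 0.0 (shut) to 1.0 (fully open); "grip_force": force on a finger pad.
Only numpy, scipy, OpenCV 4.12 (cv2) and the standard library are available. Lean on these libraries where they do the work, as an engineer would, in place of code of your own. Each camera call takes 0.05 s, during which the arm holds its last target. There are 200 camera calls.

## Working session

There is one attempt and no reset: what is moved stays moved. The work goes in short steps, Python scripts to look and compute and a tool call to move; the robot and the scene stay as the last step left them, time stands still between calls to the robot, and variables do not carry over. Pictures are saved under pics/ and viewed, at most 10 in all, crops included, and the job is handed in when it is done.

Besides the shell and the picture viewer there is one more tool, called after "Call:" by a JSON object that holds its "name" and its "arguments", one argument or row to a line. drive_tool: Moves the arm, as the interface text tells. Its arguments: {"type":"object","properties":{"targets":{"type":"array"}},"required":["targets"]}

```bash
mkdir -p pics
cat > h.py <<'E'
import numpy as np, cv2
from cell import state, read_camera, job_done, grip_depth
def snap(n,f=None):
    c=read_camera(n)
    if f: cv2.imwrite('pics/'+f,c['frame'][:,:,::-1])
    return c
def ray(c,u,v):
    R=np.array(c['R']);t=np.array(c['t'])
    d=R.T@np.array([(u-c['cx'])/c['fx'],(v-c['cy'])/c['fy'],1]); return -R.T@t,d/np.linalg.norm(d)
def onz(c,u,v,z):
    o,d=ray(c,u,v); return o+d*(z-o[2])/d[2]
def tri(*l):
    A=np.zeros((3,3));b=np.zeros(3);rs=[ray(*x) for x in l]
    for o,d in rs:
        P=np.eye(3)-np.outer(d,d);A+=P;b+=P@o
    X=np.linalg.solve(A,b); return X,[np.linalg.norm((np.eye(3)-np.outer(d,d))@(X-o)) for o,d in rs]
def px(c,X):
    p=np.array(c['R'])@np.array(X)+np.array(c['t']); return c['fx']*p[0]/p[2]+c['cx'],c['fy']*p[1]/p[2]+c['cy']
E
python3 - <<'E'
from h import *
s=state();print(s,grip_depth)
import pickle
d={n:snap(n,n+'0.png') for n in('scene','top','wrist')}
pickle.dump(d,open('d0.pkl','wb'))
for n in d: c=d[n];print(n,-np.array(c['R']).T@np.array(c['t']),c['fx'])
E
```

```text
{'t': 0.0, 'joints': array([ 1.00039411e+00,  4.91579754e-01,  1.55946034e+00,  2.74922531e-05,
        1.09168213e+00, -1.05623916e-01]), 'qvel': array([-1.79323050e-03, -1.44056879e-03, -5.97414063e-05,  9.23801455e-05,
       -5.54066149e-04,  1.09219807e-03]), 'tau': array([ 3.81251466e-04, -6.12652588e+01, -2.58182305e+01,  6.92050369e-02,
        4.82130842e-02, -1.42698177e-04]), 'eef_pos': array([279.99521723, 558.50090752, 214.04544866]), 'tcp_rot': array([-3.14047195e+00, -1.43334612e-04,  2.67680159e+00]), 'ft_force': array([ 0.11326514, -0.06664915,  1.22301788]), 'moment': array([0.0518662 , 0.00269887, 0.04673324]), 'grip_force': 0.0, 'opening': 0.9995720565221298} 18.8
scene [1042.88598805 -309.50226737  464.37873855] 480.12742880399634
top [497.89259855  99.48437545 812.90598844] 457.95726011710985
wrist [209.21507539 595.63565176 384.0522183 ] 378.6486406161612
```

View pics/scene0.png

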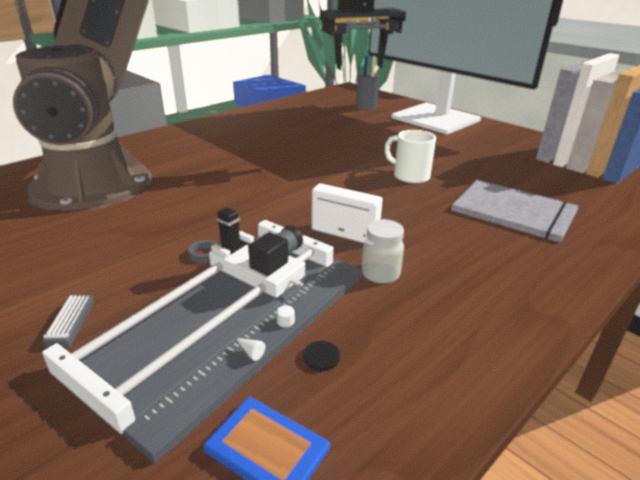

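View pics/top0.png

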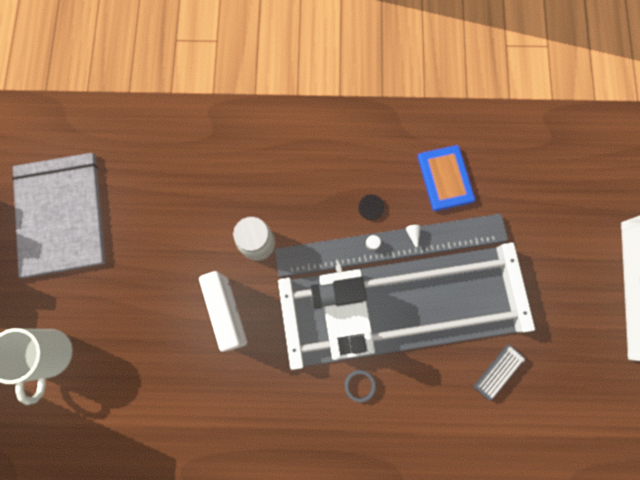

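The top view shows the carriage at about (350,315), the grip at (352,344), the pointer tip near (338,262), the stud at (373,243), the cone tip near (418,249) and the enclosure at (222,310). The scene view shows the grip at (228,230), the cone at (250,347) and the stud at (286,317). I'll enlarge both.

Run:
```python
from h import *
a=cv2.imread('pics/top0.png')[220:370,270:470];b=cv2.imread('pics/scene0.png')[200:365,200:340]
cv2.imwrite('pics/ct.png',cv2.resize(a,None,fx=4,fy=4,interpolation=cv2.INTER_CUBIC))
cv2.imwrite('pics/cs.png',cv2.resize(b,None,fx=3.6,fy=3.6,interpolation=cv2.INTER_CUBIC))
```

```text
(no output)
```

View pics/ct.png

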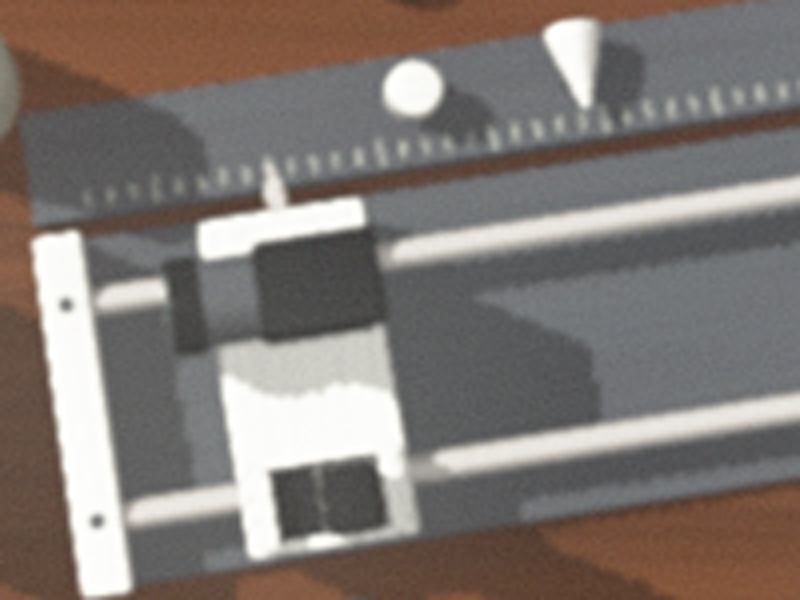

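View pics/cs.png

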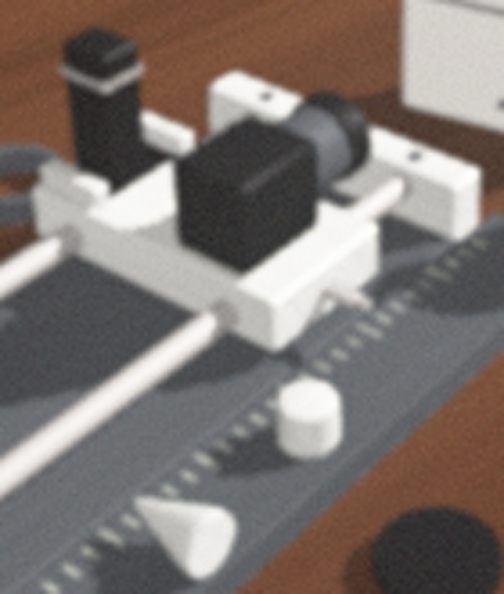

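The crops, in full-image pixels, give these positions:

| Point | Top view | Scene view |
|---|---|---|
| Pointer tip | (337,261) | (301.4,283.9) |
| Cone tip | (416.5,246.5) | (238.9,338.9) |
| Grip top centre | (358.7,344) | (228,213) |

The right-hand dark square in the top view is the grip top.

Run:
```python
from h import *
import pickle
d=pickle.load(open('d0.pkl','rb'));T,S=d['top'],d['scene']
f=lambda x,y:(T,270+x/4,220+y/4)
g=lambda x,y:(S,200+x/3.6,200+y/3.6)
P,e=tri(f(268,165),g(365,302));C,e2=tri(f(586,106),g(140,500));G,e3=tri(f(356,495),g(102,48))
print('P',P,e,'C',C,e2,'Gtop',G,e3)
for n,X in(('P',onz(*f(268,165),29)),('C',onz(*f(586,106),29)),('G',onz(*f(356,495),109))):print(n,X)
# rail dir from near rod edge and front ledge edge
for a,b,z in(((100,300),(800,190),50),((130,512),(800,412),50),((25,112),(800,5),5),((35,222),(800,128),5)):
    A=onz(*f(*a),z);B=onz(*f(*b),z);v=A-B;print('dir deg from +y',np.degrees(np.arctan2(-v[0],v[1])))
u=state();print(u['tcp_rot'][2])
```

```text
P [619.24272381  71.22948647  30.56777028] [np.float64(0.1826404526752253), np.float64(0.18264045267514786)] C [649.04294235 -65.45116262  29.38357185] [np.float64(1.2660971946682493), np.float64(1.2660971946683077)] Gtop [483.47761257  40.52384933 105.92988165] [np.float64(1.483722662303202), np.float64(1.4837226623032052)]
P [619.60250162  71.31450356  29.        ]
C [648.40175768 -66.58059326  29.        ]
G [482.69891317  39.5595002  109.        ]
dir deg from +y 10.120352621269586
dir deg from +y 9.527653937299283
dir deg from +y 9.182997743274989
dir deg from +y 8.245263606112623
2.6768002059407157
```

Call:
{"name": "drive_tool", "arguments": {
  "targets": [
    {"jaw": 1,"travel": [-0.414,-0.373,0.02],"twist": -0.639},
    {"jaw": 1,"travel": [-0.414,-0.373,0.02],"twist": -0.639},
    {"jaw": 1,"travel": [-0.414,-0.373,0.02],"twist": -0.639},
    {"jaw": 1,"travel": [-0.414,-0.373,0.02],"twist": -0.639},
    {"jaw": 1,"travel": [-0.414,-0.373,0.02],"twist": -0.639},
    {"jaw": 1,"travel": [-0.414,-0.373,0.02],"twist": -0.639},
    {"jaw": 1,"travel": [-0.414,-0.373,0.02],"twist": -0.639},
    {"jaw": 1,"travel": [-0.414,-0.373,0.02],"twist": -0.639}
  ]
}}

```text
t: 0.82
eef_pos: [398.6, 254.9, 203.0]
tcp_rot: [3.142, 0.0, -2.967]
ft_force: [0.9, 0.4, -1.1]
opening: 1.005
grip_force: 0.0
```

Call:
{"name": "drive_tool", "arguments": {
  "targets": [
    {"jaw": 1,"travel": [-0.045,-0.22,0.01],"twist": 0},
    {"jaw": 1,"travel": [-0.045,-0.22,0.01],"twist": 0},
    {"jaw": 1,"travel": [-0.045,-0.22,0.01],"twist": 0},
    {"jaw": 1,"travel": [-0.045,-0.22,0.01],"twist": 0},
    {"jaw": 1,"travel": [-0.045,-0.22,0.01],"twist": 0},
    {"jaw": 1,"travel": [-0.045,-0.22,0.01],"twist": 0},
    {"jaw": 1,"travel": [-0.045,-0.22,0.01],"twist": 0},
    {"jaw": 1,"travel": [-0.045,-0.22,0.01],"twist": 0}
  ]
}}

```text
t: 1.48
eef_pos: [480.8, 47.1, 192.7]
tcp_rot: [3.141, -0.001, -2.97]
ft_force: [-0.4, -0.5, -0.8]
opening: 0.999
grip_force: 0.0
```

Run:
```python
from h import *
s=state();print(s['eef_pos'],s['tcp_rot'])
c=snap('wrist','w1.png')
import pickle;pickle.dump(c,open('w1.pkl','wb'))
for X in((483,40,109),(483,40,60),(619,71,29),(649,-65.5,29)):print(px(c,X))
```

```text
[480.83929658  47.11319206 192.71909333] [ 3.14124950e+00 -6.68775153e-04 -2.96964226e+00]
(np.float64(307.42931779579334), np.float64(245.82025471753772))
(np.float64(309.2458591860604), np.float64(228.00575416964043))
(np.float64(318.4071697163204), np.float64(353.79675753817884))
(np.float64(180.52413539926246), np.float64(359.2614345219786))
```

View pics/w1.png

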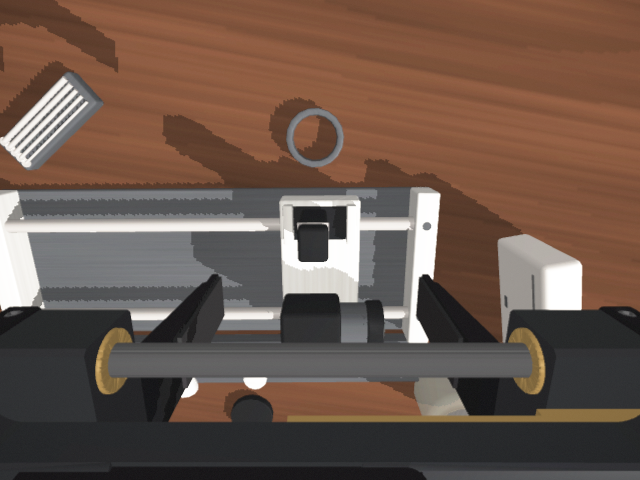

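The wrist view shows the grip top centred at about (313,243), where I predicted (307,246). The rods run level in the picture, so the yaw of about 10° is right. The slot shows on both sides behind the grip.

Run:
```python
from h import *
import pickle
c=pickle.load(open('w1.pkl','rb'));T=pickle.load(open('d0.pkl','rb'))['top'];S=pickle.load(open('d0.pkl','rb'))['scene']
print(onz(c,313.3,243,109),onz(c,313.3,243,106),tri((c,313.3,243),(T,270+356/4,220+495/4),(S,200+102/3.6,200+48/3.6)))
a,b=onz(c,10,226.5,50),onz(c,410,224.5,50);v=b-a;print(np.degrees(np.arctan2(-v[0],v[1])))
G=onz(c,313.3,243,108);d=G-state()['eef_pos'];y=state()['tcp_rot'][2]
print('tool x,y',d[:2]@[np.cos(y),np.sin(y)],d[:2]@[np.sin(y),-np.cos(y)])
```

```text
[480.25459829  43.71892589 109.        ] [481.17032916  43.82502996 106.        ] (array([482.3367393 ,  41.92321183, 104.91164275]), [np.float64(2.104537144852165), np.float64(2.7163345020645617), np.float64(0.9019907046352259)])
10.108274227409197
tool x,y 0.7549852315979473 -4.124748663220243
```

Call:
{"name": "drive_tool", "arguments": {
  "targets": [
    {"jaw": 1,"travel": [0,-0.004,0.03],"twist": 0},
    {"jaw": 1,"travel": [0,-0.004,0.06],"twist": 0},
    {"jaw": 1,"travel": [0,-0.004,0.09],"twist": 0},
    {"jaw": 1,"travel": [0,-0.004,0.11],"twist": 0},
    {"jaw": 1,"travel": [0,-0.004,0.122],"twist": 0},
    {"jaw": 1,"travel": [0,-0.004,0.122],"twist": 0},
    {"jaw": 1,"travel": [0,-0.004,0.122],"twist": 0}
  ]
}}

```text
t: 2.12
eef_pos: [481.2, 44.9, 71.0]
tcp_rot: [3.141, -0.001, -2.966]
ft_force: [1.3, -0.2, 0.9]
opening: 1.0
grip_force: 0.0
```

Call:
{"name": "drive_tool", "arguments": {
  "targets": [
    {"jaw": 0.7,"travel": [0,0,0],"twist": 0},
    {"jaw": 0.5,"travel": [0,0,0],"twist": 0},
    {"jaw": 0.3,"travel": [0,0,0],"twist": 0},
    {"jaw": 0,"travel": [0,0,0],"twist": 0},
    {"jaw": 0,"travel": [0,0,0],"twist": 0},
    {"jaw": 0,"travel": [0,0,0],"twist": 0},
    {"jaw": 0,"travel": [0,0,0],"twist": 0},
    {"jaw": 0,"travel": [0,0,0],"twist": 0}
  ]
}}

```text
t: 2.78
eef_pos: [481.6, 43.8, 71.0]
tcp_rot: [3.142, 0.0, -2.967]
ft_force: [-0.3, 0.4, -0.6]
opening: 0.497
grip_force: 0.0
```

Call:
{"name": "drive_tool", "arguments": {
  "targets": [
    {"jaw": 0,"travel": [0,0,0],"twist": 0},
    {"jaw": 0,"travel": [0,0,0],"twist": 0},
    {"jaw": 0,"travel": [0,0,0],"twist": 0},
    {"jaw": 0,"travel": [0,0,0],"twist": 0},
    {"jaw": 0,"travel": [0,0,0],"twist": 0},
    {"jaw": 0,"travel": [0,0,0],"twist": 0},
    {"jaw": 0,"travel": [0,0,0],"twist": 0},
    {"jaw": 0,"travel": [0,0,0],"twist": 0}
  ]
}}

```text
t: 3.45
eef_pos: [481.6, 43.9, 71.0]
tcp_rot: [3.142, -0.0, -2.967]
ft_force: [-1.0, -0.9, -0.5]
opening: 0.227
grip_force: 30.0
```

Call:
{"name": "drive_tool", "arguments": {
  "targets": [
    {"jaw": 0,"travel": [0,-0.01,0],"twist": 0},
    {"jaw": 0,"travel": [0,-0.02,0],"twist": 0},
    {"jaw": 0,"travel": [0,-0.03,0],"twist": 0},
    {"jaw": 0,"travel": [0,-0.04,0],"twist": 0},
    {"jaw": 0,"travel": [0,-0.05,0],"twist": 0},
    {"jaw": 0,"travel": [0,-0.06,0],"twist": 0},
    {"jaw": 0,"travel": [0,-0.07,0],"twist": 0},
    {"jaw": 0,"travel": [0,-0.075,0],"twist": 0}
  ]
}}

```text
t: 4.12
eef_pos: [495.1, -31.5, 71.0]
tcp_rot: [-3.141, 0.001, -2.968]
ft_force: [3.9, 4.6, -2.9]
opening: 0.231
grip_force: 30.0
```

Call:
{"name": "drive_tool", "arguments": {
  "targets": [
    {"jaw": 0,"travel": [0,-0.01,0],"twist": 0},
    {"jaw": 0,"travel": [0,-0.02,0],"twist": 0},
    {"jaw": 0,"travel": [0,-0.03,0],"twist": 0},
    {"jaw": 0,"travel": [0,-0.04,0],"twist": 0},
    {"jaw": 0,"travel": [0,-0.05,0],"twist": 0},
    {"jaw": 0,"travel": [0,-0.06,0],"twist": 0},
    {"jaw": 0,"travel": [0,-0.07,0],"twist": 0},
    {"jaw": 0,"travel": [0,-0.07,0],"twist": 0}
  ]
}}

```text
t: 4.78
eef_pos: [507.5, -100.7, 71.0]
tcp_rot: [-3.141, 0.001, -2.968]
ft_force: [5.0, -0.1, -2.3]
opening: 0.234
grip_force: 30.0
```

Run:
```python
from h import *
import pickle
print(state()['eef_pos'],state()['ft_force'])
d={n:snap(n) for n in('scene','top')};pickle.dump(d,open('d2.pkl','wb'))
a=d['top']['frame'][220:370,330:530,::-1];b=d['scene']['frame'][220:400,180:330,::-1]
a=cv2.resize(a[:100],None,fx=4,fy=4,interpolation=cv2.INTER_CUBIC)
cv2.imwrite('pics/ct2.png',a)
cv2.imwrite('pics/cs2.png',cv2.resize(b,None,fx=3.3,fy=3.3,interpolation=cv2.INTER_CUBIC))
```

```text
[ 507.52529425 -100.72301067   70.98268411] [ 4.96699776 -0.13431555 -2.33090906]
```

View pics/ct2.png

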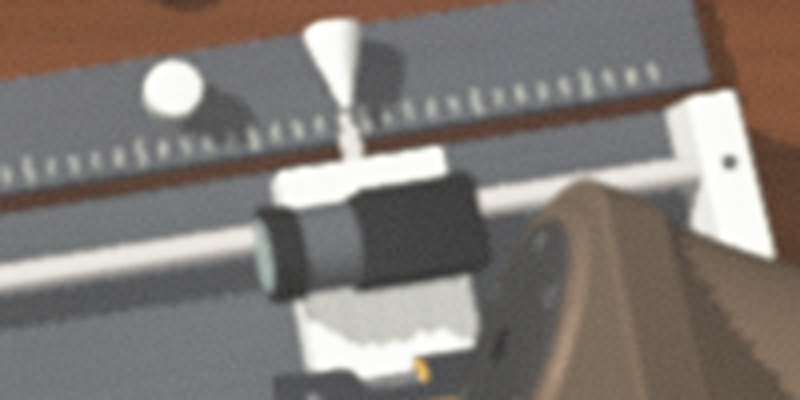

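The top crop shows the cone tip at (345,106) and the pointer tip at about (344,115). The pointer is about 1 mm forward of level, with the grip at the backward end of its slot. I'll draw back another 31 mm.

Call:
{"name": "drive_tool", "arguments": {
  "targets": [
    {"jaw": 0,"travel": [0,-0.006,0],"twist": 0},
    {"jaw": 0,"travel": [0,-0.012,0],"twist": 0},
    {"jaw": 0,"travel": [0,-0.018,0],"twist": 0},
    {"jaw": 0,"travel": [0,-0.024,0],"twist": 0},
    {"jaw": 0,"travel": [0,-0.028,0],"twist": 0},
    {"jaw": 0,"travel": [0,-0.031,0],"twist": 0},
    {"jaw": 0,"travel": [0,-0.031,0],"twist": 0},
    {"jaw": 0,"travel": [0,-0.031,0],"twist": 0}
  ]
}}

```text
t: 5.55
eef_pos: [512.7, -129.8, 71.0]
tcp_rot: [-3.141, 0.001, -2.968]
ft_force: [4.7, 0.5, -4.2]
opening: 0.228
grip_force: 30.0
```

Run:
```python
from h import *
import pickle
p=state()['eef_pos'];print(p,p[0]*-.1754+p[1]*.9845,state()['ft_force'])
c=snap('top');pickle.dump(c,open('d3.pkl','wb'))
# carriage shift in image between d2 and now (patch of camera top)
a=pickle.load(open('d2.pkl','rb'))['top']['frame'][255:297,393:453]
r=cv2.matchTemplate(c['frame'],a,cv2.TM_CCOEFF_NORMED);_,m,_,l=cv2.minMaxLoc(r);print(m,l[0]-393,l[1]-255)
```

```text
[ 512.74149799 -129.76186611   71.01931423] -217.685415933058 [ 4.71821358  0.4882291  -4.21375917]
0.9840983748435974 17 -3
```

Call:
{"name": "drive_tool", "arguments": {
  "targets": [
    {"jaw": 0,"travel": [0,-0.002,0],"twist": 0},
    {"jaw": 0,"travel": [0,-0.002,0],"twist": 0},
    {"jaw": 0,"travel": [0,-0.002,0],"twist": 0}
  ]
}}

```text
t: 5.85
eef_pos: [513.0, -131.5, 71.0]
tcp_rot: [-3.141, 0.001, -2.968]
ft_force: [7.6, 2.2, -4.2]
opening: 0.234
grip_force: 30.0
```

Call:
{"name": "drive_tool", "arguments": {
  "targets": [
    {"jaw": 0,"travel": [0,0.007,0],"twist": 0},
    {"jaw": 0,"travel": [0,0.014,0],"twist": 0},
    {"jaw": 0,"travel": [0,0.021,0],"twist": 0},
    {"jaw": 0,"travel": [0,0.026,0],"twist": 0},
    {"jaw": 0,"travel": [0,0.032,0],"twist": 0},
    {"jaw": 0,"travel": [0,0.038,0],"twist": 0},
    {"jaw": 0,"travel": [0,0.042,0],"twist": 0},
    {"jaw": 0,"travel": [0,0.044,0],"twist": 0}
  ]
}}

```text
t: 6.52
eef_pos: [505.3, -88.2, 71.0]
tcp_rot: [-3.141, 0.001, -2.967]
ft_force: [4.9, -2.2, -5.6]
opening: 0.231
grip_force: 30.0
```

Run:
```python
from h import *
import pickle
p=state()['eef_pos'];print(p,p[0]*-.1754+p[1]*.9845,state()['ft_force'])
c=snap('top');a=c['frame'][220:320,330:530,::-1]
cv2.imwrite('pics/ct4.png',cv2.resize(a,None,fx=4,fy=4,interpolation=cv2.INTER_CUBIC))
```

```text
[505.30669212 -88.15645593  71.01707591] -175.42082465694955 [ 4.85999571 -2.15129186 -5.59411887]
```

View pics/ct4.png

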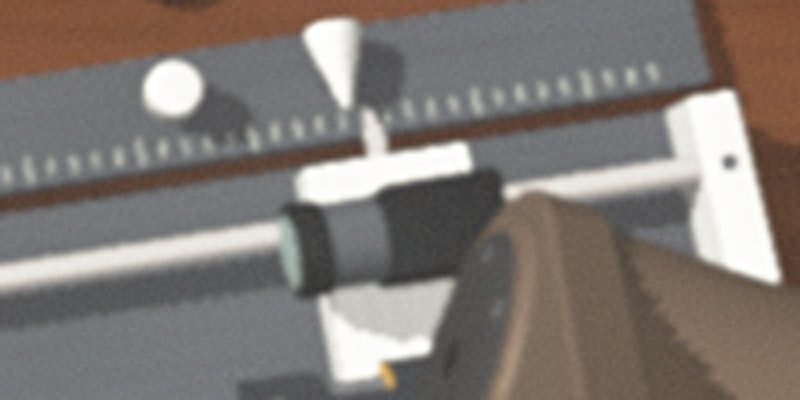

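The crop shows the pointer tip at (369,111) and the cone tip at (345,106), so about 9.5 mm remain. I'll go forward 9 mm slowly.

Call:
{"name": "drive_tool", "arguments": {
  "targets": [
    {"jaw": 0,"travel": [0,0.002,0],"twist": 0},
    {"jaw": 0,"travel": [0,0.004,0],"twist": 0},
    {"jaw": 0,"travel": [0,0.006,0],"twist": 0},
    {"jaw": 0,"travel": [0,0.008,0],"twist": 0},
    {"jaw": 0,"travel": [0,0.009,0],"twist": 0},
    {"jaw": 0,"travel": [0,0.009,0],"twist": 0},
    {"jaw": 0,"travel": [0,0.009,0],"twist": 0}
  ]
}}

```text
t: 7.15
eef_pos: [503.7, -79.5, 71.0]
tcp_rot: [-3.141, 0.001, -2.967]
ft_force: [5.1, -0.9, -4.3]
opening: 0.229
grip_force: 30.0
```

Run:
```python
from h import *
import pickle
p=state()['eef_pos'];print(p,p[0]*-.1754+p[1]*.9845,state()['ft_force'])
a=snap('top')['frame'][220:275,380:450,::-1];b=snap('scene')['frame'][300:370,200:280,::-1]
a=cv2.resize(a,(560,440),interpolation=cv2.INTER_CUBIC)[:,:380];b=cv2.resize(b,(420,440),interpolation=cv2.INTER_CUBIC)
cv2.imwrite('pics/ct5.png',np.hstack([a,b]))
```

```text
[503.71977414 -79.50257312  71.01588549] -166.62273162327676 [ 5.06116209 -0.94102945 -4.32147552]
```

View pics/ct5.png

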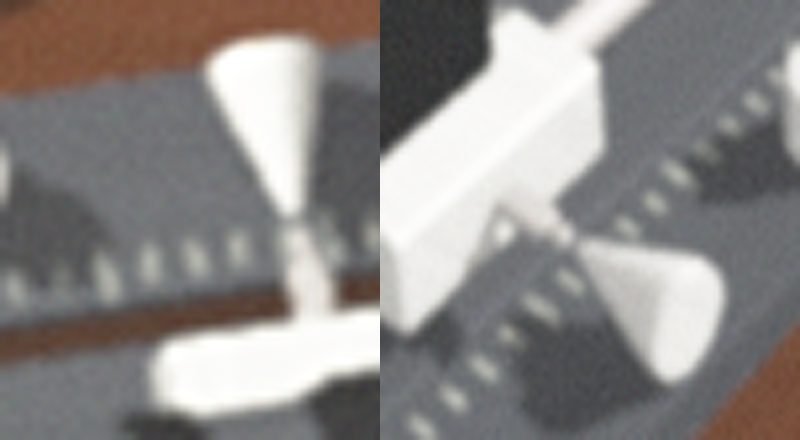

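In both views the pointer tip meets the cone tip: top at (290,222) and scene at (570,240) in the combined crop, within about 1 mm. I'll let go and rise.

Call:
{"name": "drive_tool", "arguments": {
  "targets": [
    {"jaw": 0.5,"travel": [0,0,0],"twist": 0},
    {"jaw": 0.8,"travel": [0,0,0],"twist": 0},
    {"jaw": 0.8,"travel": [0,0,0],"twist": 0},
    {"jaw": 0.8,"travel": [0,0,0],"twist": 0},
    {"jaw": 0.8,"travel": [0,0,0],"twist": 0},
    {"jaw": 0.8,"travel": [0,0,0],"twist": 0},
    {"jaw": 0.8,"travel": [0,0,0],"twist": 0},
    {"jaw": 0.8,"travel": [0,0,0],"twist": 0}
  ]
}}

```text
t: 7.92
eef_pos: [503.2, -79.2, 71.0]
tcp_rot: [3.141, -0.0, -2.967]
ft_force: [-0.1, 0.0, -0.5]
opening: 0.731
grip_force: 0.0
```

Call:
{"name": "drive_tool", "arguments": {
  "targets": [
    {"jaw": 0.8,"travel": [0,0,-0.01],"twist": 0},
    {"jaw": 0.8,"travel": [0,0,-0.03],"twist": 0},
    {"jaw": 0.8,"travel": [0,0,-0.06],"twist": 0},
    {"jaw": 0.8,"travel": [0,0,-0.09],"twist": 0},
    {"jaw": 0.8,"travel": [0,0,-0.12],"twist": 0},
    {"jaw": 0.8,"travel": [0,0,-0.15],"twist": 0},
    {"jaw": 0.8,"travel": [0,0,-0.16],"twist": 0},
    {"jaw": 0.8,"travel": [0,0,-0.16],"twist": 0}
  ]
}}

```text
t: 8.58
eef_pos: [504.0, -79.4, 233.9]
tcp_rot: [-3.139, 0.005, -2.967]
ft_force: [-0.5, -0.2, -0.4]
opening: 0.802
grip_force: 0.0
```

Run:
```python
from h import *
import pickle
print(state()['ft_force'])
c=snap('wrist');w=c['frame'][170:300,180:440,::-1];a=snap('top')['frame'][220:275,380:450,::-1];s=snap('scene');b=s['frame'][200:365,120:340,::-1]
r=lambda i,z:cv2.resize(i,z,interpolation=cv2.INTER_CUBIC)
cv2.imwrite('pics/fin.png',np.vstack([r(w,(600,300)),np.hstack([r(a,(300,236)),r(b,(300,236))])]))
d0=pickle.load(open('d0.pkl','rb'))['scene']['frame']
print('enclosure diff',np.abs(d0[185:235,312:380].astype(int)-s['frame'][185:235,312:380]).mean())
```

```text
[-0.5173665  -0.1682191  -0.44692534]
enclosure diff 2.582549019607843
```

View pics/fin.png

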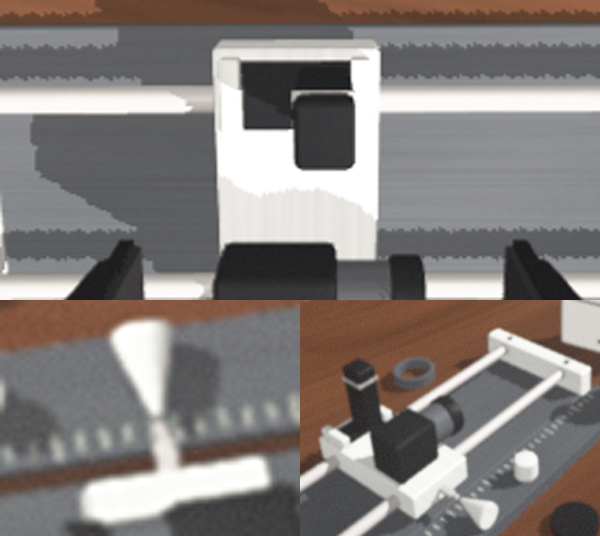

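The wrist part of the picture shows the grip at (325,130), against the forward end of its slot and clear of the fingers. The top part shows the pointer tip level with the cone tip at (157,418). The enclosure area of the scene image is unchanged.

```bash
python3 -c "
from cell import job_done
print(job_done())"
```

```text
the job is handed in; nothing more can be done
None
```

The job is handed in: the pointer stands level with the cone tip to about 1 mm, reached moving forward only from about 3 cm short, with the grip released at the forward end of its slot and the enclosure untouched.

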